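# Open the safety-capped reagent bottle

### The arm

A 6-joint arm with a two-finger parallel gripper is mounted at the origin on the work surface. World frame = base frame: x ahead of the robot, y to its left, z up, the work surface at z = 0. Lengths are in mm, angles in rad, forces in N, time in s.
With the tool pointing down it reaches from about 350 to 775 mm from the base axis. Payload 7.3 kg.
Tool frame: the origin (TCP) lies midway between the tips of the shut fingers; the grasp point (between the pads) lies 19 mm behind it; z points along the fingers, y is the line along which they close (so a half turn about z gives the same grasp; the last joint's range is limited). The gripper opens to 92 mm and grips with 3 to 60 N. Pads are 19 mm wide; open, the fingers measure 130 mm over their backs; the gripper's body (75 mm by 190 mm) begins 47 mm behind the grasp point.
Start: joints at [1.074, 0.342, 1.524, -0, 1.275, -0.146], TCP at [180.402, 493.052, 226.741] pointing down, gripper open.
Joint ranges: [-2.53, 2.53], [-0.77, 2.02], [0.04, 2.7], [-1, 4.14], [0.28, 2.66], [-3.11, 3.11]. Speed limits (rad/s): [2.57, 2.57, 3.14, 3.14, 3.14, 3.14].

### API

Orientations are given as a unit quaternion [w, x, y, z].
In Python, from plant import arm gives the robot as it stands.
- The arm moves only by the shell command python3 -m handwheel 'ROWS' [OPENING] [FORCE]. ROWS is JSON, a list of rows, each a list of 6 numbers: the shift along the world's x, y, z in mm, then the turn, a rotation vector about the world's x, y, z in rad. In form: [[dx, dy, dz, ax, ay, az], ...]. A call has 1 to 10 rows; each row shifts and turns the commanded pose from where the row before left it; what a row does not reach is not made up. A row lasts 1/12 s, in which the tool goes at most 41.7 mm and 7.16 degrees, less where a joint would pass 70% of its speed; a pose out of reach is approached as far as the arm can. A call is refused whole if a number of a shift passes 41.7 or a number of a turn 0.125, either way. A call with a gripper value outside its range is refused whole. OPENING is the gripper command: -1 is shut, 1 is fully open, values between are in proportion, set as the call begins (- or left out, the last holds). The fingers move at their own pace and stop on an object; FORCE is the grip in N (left out, the last holds). Time passes only in rows, so rows that do not move let the fingers close. It gives the time, the measured TCP pose, the force, the opening and the grip force at its end, in the units of the state.
- arm.get_state(): the state, without advancing time (a new reading comes with each control period).
- arm.capture(name): name is "scene" or "top" or "wrist"; returns (picture, depth): 384x512x3 uint8, red, green, blue; 384x512 float32, mm along the optical axis (not along the pixel's ray), 0 where there is no reading.
- arm.camera_model(name): a dict with "fx", "fy", "cx", "cy" (pixels), "R" (3x3) and "t" (3): a world point X has camera coordinates R X + t. Camera axes: x right, y down, z forward; pixel columns grow to the right and rows downward; lengths in mm; the calibration is good to about 2 mm. A picture is of the moment at which its call begins: read the wrist's pose just before it. camera_model takes no time and is no camera call; for the wrist camera it gives the pose at the moment of the call.
- arm.finish_job(): hands the job in; it is judged then, once.
The state is a dict: "clock": time; "joints": joint angles; "qd": joint speeds; "tau": joint torques, N m; "position": TCP position; "orientation": TCP orientation; "contact_force": force on the tool from outside, world axes, zero at the start; "torque": the same for the moment, N m; "width": finger opening in mm; "finger_force": force on a finger pad.
Only numpy, scipy, OpenCV 4.12 (cv2) and the standard library are available. Lean on these libraries where they do the work, as an engineer would, in place of code of your own. Each camera call takes 0.05 s, during which the arm holds its last target. There are 200 camera calls.

### The job

Open the short, wide bottle: push its winged safety cap down against the spring and, while holding it down, turn it anticlockwise (seen from above) until it comes free; never force it round without pushing it down. Lift the cap off and set it upright, wing up, in the round steel dish, then let go of it.

Things in the scene. Friction and masses are not known exactly. Their poses are not given: they have to be found in the camera images.
- bottle: The short, wide bottle to open, white, 100 mm in diameter, 100 mm high to its shoulder, fixed to the table in a steel holder (foot 120 mm wide). Origin: centre of its underside, z up. The locked cap's underside is 110 mm above the origin, its axes along the bottle's. Unless the cap is held down a tooth stops it within 6 degrees. 20 mm of lift clears the neck. The cap has 1 mm of side play.
- cap: Its grey safety cap, loose, 65 g: round skirt and plate 58 mm wide, 26 mm high; on the plate a grip wing 52 mm long (cap's x), 20 thick (y), from 26 to 50 mm above the underside. Origin: centre of the underside, z up. Its spring gives 6 N at rest; it bottoms 8 mm down at 16 N. Held at least 6 mm down it turns anticlockwise from above; 50 to 130 degrees round it is free to lift straight off.
- dish: Round, shallow stainless steel dish fixed on the table, 128 mm outside and 120 mm inside diameter, wall 14 mm high, floor 3 mm thick. Origin: centre of its underside on the table, z up.
- tall_bottle: The other bottle, not to be opened: slim and tall, 68 mm in diameter, same cap on it with the wing's top 225 mm above the table, fixed to the table in a holder of 88 mm diameter. Origin: centre of its underside, z up.

How it is judged (in metres and radians):
On the way:
1. the cap is off the bottle, its underside clear above the neck (z of cap in the frame of bottle above 0.13 m), for 0.1 s.
At the end, for the whole second after the job is handed in: The cap stands upright (within 7 degrees) flat on the floor of the steel dish, wholly inside its wall (its centre within 31 mm of the dish's centre), released and at rest (horizontal distance between cap and dish below 0.031 m and z of cap in the frame of dish between 0 and 0.008 m and angle between cap's own z axis and vertical below 0.12 rad and linear speed of cap below 0.02 m/s); the robot touches nothing.
It fails at once if the cap is forced round past its safety tooth without being pushed down (turned 15 to 40 degrees while less than 3 mm down) (angle between the x axis of cap and the x axis of bottle, either way round between 0.26 and 0.7 rad and z of cap in the frame of bottle between 0.107 and 0.116 m and horizontal distance between cap and bottle below 0.01 m).
It also fails if it takes over 48 s, if anything falls off the work surface, if the arm or the gripper's body presses on something with over 40 N, if the wrist force passes 120 N, or if a joint passes its speed limit or range.

## Working session

There is one attempt and no reset: what is moved stays moved. The work goes in short steps, Python scripts to look and compute and a shell command to move; the robot and the scene stay as the last step left them, time stands still between calls to the robot, and variables do not carry over. Pictures are saved under pics/ and viewed, at most 10 in all, crops included, and the job is handed in when it is done.

```bash
mkdir -p pics
python3 - <<'E'
from plant import arm
import cv2,numpy as np
s=arm.get_state();print(s)
for n in("top","scene"):
    m=arm.camera_model(n);p,d=arm.capture(n)
    np.savez(f"pics/{n}0.npz",p=p,d=d,**m)
    cv2.imwrite(f"pics/{n}0.png",p[:,:,::-1]);print(m)
E
```

```text
{'clock': 0.0, 'joints': array([ 1.07399792e+00,  3.42717987e-01,  1.52502059e+00,  2.96220883e-06,
        1.27538268e+00, -1.45992238e-01]), 'qd': array([ 0.00135138, -0.00067287,  0.00047043,  0.00149631, -0.00115143,
        0.0001717 ]), 'tau': array([ 1.24086666e-03, -4.31243598e+01, -2.44222087e+01,  7.16754911e-02,
        5.60031622e-02, -1.50385613e-04]), 'position': array([180.19861009, 492.67567887, 226.04616804]), 'orientation': array([-2.42780778e-04,  1.74505424e-01,  9.84655916e-01, -7.24721182e-04]), 'contact_force': array([-0.27467097, -0.01612854, -0.19114447]), 'torque': array([-0.02475262, -0.02362612,  0.0109831 ]), 'finger_force': 0.0, 'width': 91.81790235056789}
{'fx': 453.73274786667264, 'fy': 453.73274786667264, 'cx': 251.5594051244308, 'cy': 192.43664177880223, 'R': array([[ 0.02334556, -0.99966074,  0.01154921],
       [-0.98393291, -0.02502058, -0.17677667],
       [ 0.17700567, -0.00723669, -0.98418323]]), 't': array([-29.41919245, 527.88165884, 968.86669312])}
{'fx': 461.6928350786537, 'fy': 461.6928350786537, 'cx': 261.6859831991065, 'cy': 195.4512628752507, 'R': array([[ 0.91741689,  0.39738604, -0.02075034],
       [ 0.22908799, -0.5700787 , -0.78900505],
       [-0.32536892,  0.71909291, -0.6140362 ]]), 't': array([-460.753028  ,  -39.80475849, 1239.58688401])}
```

View pics/top0.png

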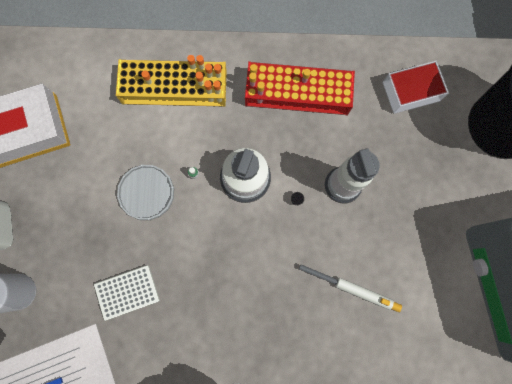

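View pics/scene0.png

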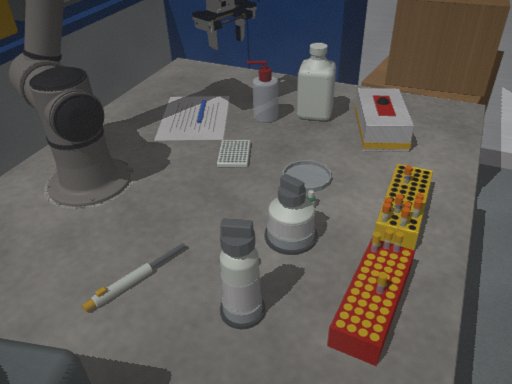

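The top view shows the bottle's cap with its wing at (245,163), the dish at (145,192) and the tall bottle's cap at (363,165). Next I'll measure them with depth.

```bash
cat > h.py <<'E'
import numpy as np,cv2
def cloud(d,m):
    v,u=np.mgrid[:d.shape[0],:d.shape[1]]
    c=np.stack([(u-m['cx'])/m['fx']*d,(v-m['cy'])/m['fy']*d,d],-1)
    return (c-m['t'])@m['R']
def rays(px,m,z):
    px=np.atleast_2d(px).astype(float)
    r=np.stack([(px[:,0]-m['cx'])/m['fx'],(px[:,1]-m['cy'])/m['fy'],np.ones(len(px))],-1)@m['R']
    o=-m['R'].T@m['t']; return o+r*((z-o[2])/r[:,2])[:,None]
def wing(X,ok):
    P=X[ok][:,:2].astype(np.float32); return cv2.minAreaRect(P),np.median(X[ok],0),ok.sum()
E
python3 - <<'E'
from h import *
m=np.load("pics/top0.npz");X=cloud(m['d'],m);p=m['p'].astype(int)
print("table",np.median(X[230:260,200:280,2]))
w=X[130:200,215:275];
h,e=np.histogram(w[...,2],bins=np.arange(0,200,5));print([(int(a),int(b)) for a,b in zip(e,h) if b])
ok=np.zeros(m['d'].shape,bool);ok[130:200,215:275]=True
top=ok&(X[...,2]>148);print(wing(X,top))
# bottle holder: circle of foot; shoulder
b=ok&(X[...,2]>85)&(X[...,2]<112);print("sh",cv2.minEnclosingCircle(X[b][:,:2].astype(np.float32)),np.median(X[b],0))
g=(X[...,2]>8)&(X[...,2]<25);g[:,:110]=0;g[:,180:]=0;g[:160]=0;g[230:]=0
print("dish",cv2.minEnclosingCircle(X[g][:,:2].astype(np.float32)),g.sum())
g8=cv2.cvtColor(m['p'],cv2.COLOR_RGB2GRAY)
big=cv2.resize(m['p'][120:240,100:300],None,fx=4,fy=4,interpolation=cv2.INTER_CUBIC);cv2.imwrite("pics/c.png",big[:,:,::-1])
E
```

```text
table 0.4797314161529248
[(0, 1135), (5, 120), (10, 113), (15, 8), (20, 20), (25, 10), (30, 69), (35, 73), (40, 9), (45, 14), (50, 17), (55, 19), (60, 11), (65, 18), (70, 19), (75, 37), (80, 122), (85, 385), (90, 273), (95, 138), (100, 3), (110, 9), (115, 16), (120, 14), (125, 12), (130, 79), (135, 266), (140, 11), (145, 9), (150, 12), (155, 118), (160, 128), (165, 1)]
(((473.3494873046875, 2.1140384674072266), (30.418495178222656, 248.68356323242188), 88.20362091064453), array([569.39021888,  -0.84751478, 160.13895856]), np.int64(277))
sh ((571.4000244140625, -0.18984027206897736), 49.47209548950195) [555.05639159  -1.76061234  90.41159422]
dish ((531.1242065429688, 229.35658264160156), 65.6906967163086) 378
```

View pics/c.png

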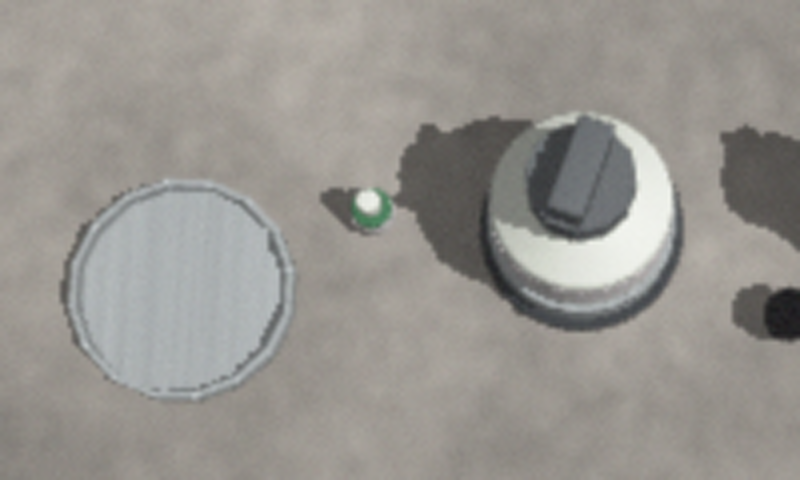

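The crop shows the wing's top face with corners near (583,117), (617,128), (578,220) and (547,210), which is about 20° off world x. I'll refine that from depth without outliers.

Run:
```python
from h import *
m=np.load("pics/top0.npz");X=cloud(m['d'],m)
c=np.array([[583,117],[617,128],[578,220],[547,210]])/4+[100-.375,120-.375]
r=rays(c,m,160);print(r.round(1),r.mean(0))
ok=np.zeros(m['d'].shape,bool);ok[130:200,215:275]=True
P=X[ok&(X[...,2]>153)&(X[...,2]<166)];P=P[np.hypot(P[:,0]-570,P[:,1])<45][:,:2].astype(np.float32)
print(cv2.minAreaRect(P),P.mean(0),len(P)); w,v=np.linalg.eigh(np.cov(P.T));print(np.degrees(np.arctan2(v[1,1],v[0,1])),np.sqrt(w*12))
# dish rim ellipse by rays in crop
e=np.array([[178,180],[63,287],[190,399],[295,285]])/4+[100-.375,120-.375]
print(rays(e,m,12).round(1))
```

```text
[[597.3  -1.1 160. ]
 [592.  -18.4 160. ]
 [544.    0.  160. ]
 [548.7  15.6 160. ]] [570.47967022  -0.97929877 160.        ]
((572.0018920898438, 0.054271697998046875), (20.115215301513672, 51.71220779418945), 72.1353530883789) [ 5.7133203e+02 -1.5676937e-01] 251
161.97672844929022 [19.98165732 51.85070909]
[[594.4 235.8  12. ]
 [529.3 297.9  12. ]
 [466.1 220.6  12. ]
 [533.8 164.2  12. ]]
```

```bash
python3 -m handwheel '[[24,-31,0,0,0,0.037],[24,-31,0,0,0,0],[24,-31,0,0,0,0],[24,-31,0,0,0,0],[24,-31,0,0,0,0],[24,-31,0,0,0,0],[24,-31,0,0,0,0],[24,-31,0,0,0,0],[24,-31,0,0,0,0],[24,-31,0,0,0,0]]' 1 40 && python3 -m handwheel '[[25,-31,0,0,0,0],[25,-31,0,0,0,0],[25,-31,0,0,0,0],[25,-31,0,0,0,0],[25,-30,0,0,0,0],[26,-30,0,0,0,0],[0,0,0,0,0,0],[0,0,0,0,0,0]]'
python3 - <<'E'
from plant import arm
from h import *
s=arm.get_state();m=arm.camera_model("wrist");p,d=arm.capture("wrist")
print(s['position'],s['orientation'],s['joints']);cv2.imwrite("pics/w1.png",p[:,:,::-1]);np.savez("pics/w1.npz",p=p,d=d,**m)
X=cloud(d,m);ok=(d>0)&(X[...,2]>152)&(X[...,2]<168)&(np.hypot(X[...,0]-571,X[...,1])<40)
P=X[ok][:,:2].astype(np.float32);print(len(P),np.median(X[ok],0),cv2.minAreaRect(P) if len(P) else 0)
E
```

```text
clock: 0.93
position: [421.0, 181.2, 226.6]
orientation: [-0.0, 0.156, 0.988, 0.0]
contact_force: [0.6, 0.2, 0.3]
width: 91.7
finger_force: 0.0
clock: 1.6
position: [571.8, -2.6, 225.5]
orientation: [-0.001, 0.158, 0.987, 0.0]
contact_force: [-1.1, -0.4, -0.9]
width: 92.0
finger_force: 0.0
[571.80419353  -2.63191778 225.45959446] [-9.69440325e-04  1.57810920e-01  9.87468871e-01  4.20445067e-05] [-1.38683042e-01  4.30328749e-01  1.39170309e+00  1.26347209e-04
  1.32149766e+00 -1.39256371e+00]
1473 [5.69561053e+02 2.69310432e-02 1.59864124e+02] ((571.3941040039062, -0.17777252197265625), (19.855005264282227, 51.593753814697266), 71.42610168457031)
```

View pics/w1.png

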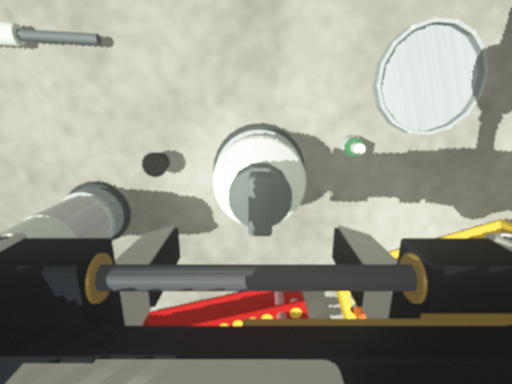

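The wrist view shows the wing centred between the fingers at (262,200), the tall bottle at lower left and the dish at upper right. Now a clearance check for the tall bottle before I go down.

```bash
python3 - <<'E'
from h import *
m=np.load("pics/top0.npz");print(rays([[363,165]],m,225))
E
python3 -m handwheel '[[0,2.4,-15,0,0,0],[0,0,-20,0,0,0],[0,0,-20,0,0,0],[0,0,-15,0,0,0],[0,0,-10,0,0,0],[0,0,-6,0,0,0],[0,0,0,0,0,0],[0,0,0,0,0,0]]'
```

```text
[[ 553.77967715 -222.01131923  225.        ]]
clock: 2.32
position: [571.5, 1.9, 141.3]
orientation: [0.0, 0.156, 0.988, 0.0]
contact_force: [0.1, 0.3, -0.0]
width: 92.1
finger_force: 0.0
```

```bash
python3 -m handwheel '[[0,-1.6,-1.5,0,0,0],[0,0,0,0,0,0],[0,0,0,0,0,0],[0,0,0,0,0,0],[0,0,0,0,0,0],[0,0,0,0,0,0],[0,0,0,0,0,0],[0,0,0,0,0,0],[0,0,0,0,0,0],[0,0,0,0,0,0]]' -1 45
```

```text
clock: 3.15
position: [571.4, -0.1, 139.2]
orientation: [-0.0, 0.156, 0.988, 0.0]
contact_force: [0.5, -0.9, 1.1]
width: 29.7
finger_force: 0.0
```

```bash
python3 -m handwheel '[[0,0,0,0,0,0],[0,0,0,0,0,0],[0,0,0,0,0,0],[0,0,0,0,0,0],[0,0,0,0,0,0]]' && python3 -m handwheel '[[0,0,-2,0,0,0],[0,0,-2,0,0,0],[0,0,-2,0,0,0],[0,0,0,0,0,0],[0,0,0,0,0,0]]'
```

```text
clock: 3.57
position: [571.6, 0.2, 139.4]
orientation: [0.0, 0.156, 0.988, 0.0]
contact_force: [0.7, 2.8, 0.9]
width: 19.6
finger_force: 44.9
clock: 3.98
position: [571.6, 0.3, 134.6]
orientation: [0.001, 0.156, 0.988, 0.0]
contact_force: [-3.0, 4.2, 11.8]
width: 19.5
finger_force: 44.9
```

```bash
python3 -m handwheel '[[0,0,-2,0,0,0],[0,0,-1.5,0,0,0],[0,0,-0.5,0,0,0],[0,0,0,0,0,0],[0,0,0,0,0,0]]'
```

```text
clock: 4.4
position: [571.7, 0.3, 131.4]
orientation: [0.001, 0.156, 0.988, 0.0]
contact_force: [-4.7, 5.0, 14.6]
width: 19.6
finger_force: 44.9
```

```bash
python3 -m handwheel '[[0,0,-1,0,0,0],[0,0,-0.7,0,0,0],[0,0,0,0,0,0],[0,0,0,0,0,0]]'
```

```text
clock: 4.73
position: [571.7, 0.3, 131.2]
orientation: [0.002, 0.156, 0.988, 0.0]
contact_force: [-8.1, 5.2, 26.2]
width: 19.7
finger_force: 45.0
```

Bottomed out. I'll turn a little first and check.

```bash
python3 -m handwheel '[[0,0,0,0,0,0.04],[0,0,0,0,0,0.06],[0,0,0,0,0,0.06],[0,0,0,0,0,0.06],[0,0,0,0,0,0]]'; python3 -c "
from plant import arm
s=arm.get_state();print(s['torque'],s['joints'])"
```

```text
clock: 5.15
position: [572.6, -0.6, 131.2]
orientation: [0.003, 0.045, 0.999, -0.0]
contact_force: [-6.0, 0.4, 23.4]
width: 19.4
finger_force: 45.0
[ 0.20024444  0.99483529 -0.10509601] [-1.34524378e-01  5.14484416e-01  1.52913997e+00 -6.11569919e-04
  1.09286308e+00 -1.61447314e+00]
```

```bash
python3 -m handwheel '[[0,0,0,0,0,0.1],[0,0,0,0,0,0.1],[0,0,0,0,0,0.1],[0,0,0,0,0,0.1],[0,0,0,0,0,0.1],[0,0,0,0,0,0.1],[0,0,0,0,0,0.1],[0,0,0,0,0,0.1],[0,0,0,0,0,0.1],[0,0,0,0,0,0.1]]' && python3 -m handwheel '[[0,0,0,0,0,0.1],[0,0,0,0,0,0.08],[0,0,0,0,0,0],[0,0,0,0,0,0]]'; python3 -c "
from plant import arm
import cv2
s=arm.get_state();print(s['torque'],s['joints'])
p,d=arm.capture('scene');cv2.imwrite('pics/s2.png',cv2.resize(p[120:290,190:350],None,fx=3,fy=3)[:,:,::-1])"
```

```text
clock: 5.98
position: [574.3, -1.4, 131.3]
orientation: [0.003, -0.44, 0.898, -0.003]
contact_force: [1.1, -0.8, 17.9]
width: 19.8
finger_force: 45.0
clock: 6.32
position: [574.4, -1.4, 131.3]
orientation: [0.003, -0.517, 0.856, -0.003]
contact_force: [0.4, -1.1, 18.9]
width: 20.0
finger_force: 45.0
[-0.08046826 -0.08222069  0.10178221] [-1.35075806e-01  5.15388771e-01  1.52742627e+00 -1.48156448e-03
  1.08949097e+00 -2.79188378e+00]
```

View pics/s2.png

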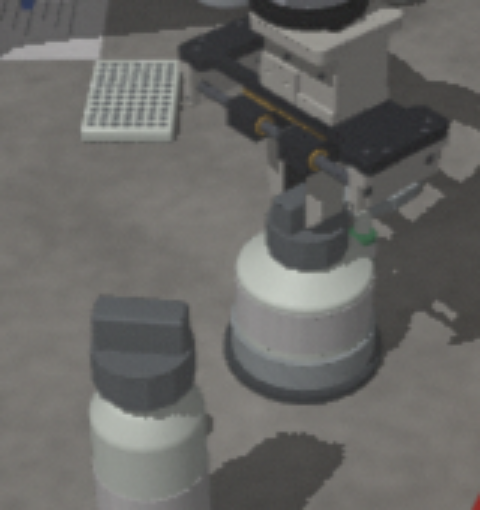

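The crop shows the fingers at (310,190) still holding the wing, and the cap has turned with them. I'll lift it straight up.

```bash
python3 -m handwheel '[[0,0,4,0,0,0],[0,0,4,0,0,0],[0,0,5,0,0,0],[0,0,5,0,0,0],[0,0,6,0,0,0],[0,0,8,0,0,0],[0,0,10,0,0,0],[0,0,10,0,0,0],[0,0,10,0,0,0],[0,0,0,0,0,0]]'; python3 -c "
from plant import arm
import cv2
p,d=arm.capture('scene');cv2.imwrite('pics/s3.png',cv2.resize(p[120:290,190:350],None,fx=3,fy=3)[:,:,::-1])"
```

```text
clock: 7.2
position: [572.5, -0.2, 192.2]
orientation: [0.002, -0.517, 0.856, -0.001]
contact_force: [0.2, -0.3, 0.3]
width: 19.9
finger_force: 44.9
```

View pics/s3.png

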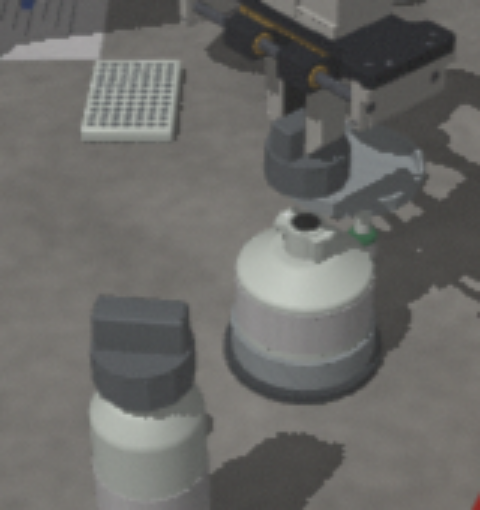

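The cap is off in the gripper (305,165), and the bare neck shows at (305,225). Next I'll carry it over the dish.

```bash
python3 -m handwheel '[[-2,13,0,0,0,0],[-5,27,0,0,0,0],[-5,30,0,0,0,0],[-6,32,0,0,0,0],[-6,32,0,0,0,0],[-6,32,0,0,0,0],[-5,30,0,0,0,0],[-4,22,0,0,0,0],[-2,12,0,0,0,0],[0,0,0,0,0,0]]' && python3 -m handwheel '[[0,0,-15,0,0,0],[0,0,-25,0,0,0],[0,0,-30,0,0,0],[0,0,-30,0,0,0],[0,0,-20,0,0,0],[0,0,-15,0,0,0],[0,0,-8,0,0,0],[0,0,0,0,0,0],[0,0,0,0,0,0]]'; python3 -c "
from plant import arm
import cv2
p,d=arm.capture('scene');cv2.imwrite('pics/s4.png',cv2.resize(p[80:230,220:380],None,fx=4,fy=4)[:,:,::-1])"
```

```text
clock: 8.08
position: [529.1, 232.5, 188.9]
orientation: [-0.001, -0.518, 0.855, 0.001]
contact_force: [-0.6, 0.0, -0.5]
width: 19.5
finger_force: 44.9
clock: 8.83
position: [530.7, 229.2, 46.7]
orientation: [-0.0, -0.516, 0.856, -0.0]
contact_force: [1.3, 0.3, -0.6]
width: 19.7
finger_force: 44.9
```

View pics/s4.png

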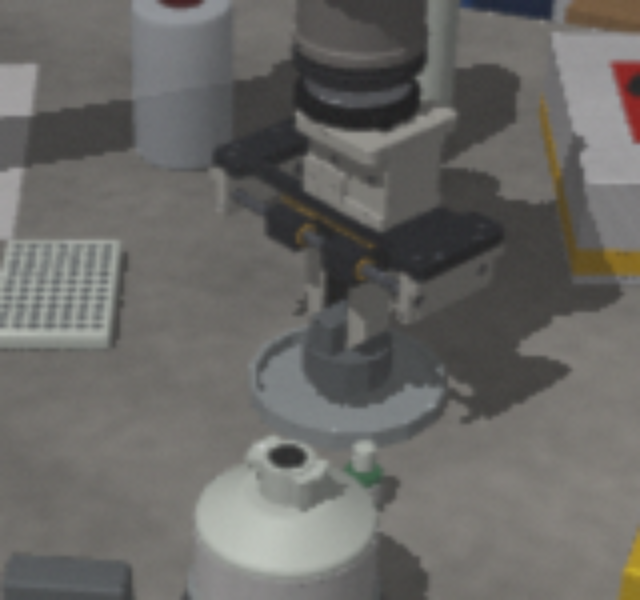

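The crop shows the cap (345,365) hanging low over the middle of the dish. I'll lower it to contact.

```bash
python3 -m handwheel '[[0,0,-5,0,0,0],[0,0,-4,0,0,0],[0,0,-3,0,0,0],[0,0,0,0,0,0],[0,0,0,0,0,0]]' && python3 -m handwheel '[[0,0,-1,0,0,0],[0,0,-1,0,0,0],[0,0,0,0,0,0]]'
```

```text
clock: 9.3
position: [530.3, 229.9, 34.4]
orientation: [-0.0, -0.517, 0.856, 0.0]
contact_force: [-0.1, 0.7, -0.3]
width: 19.7
finger_force: 44.9
clock: 9.55
position: [530.5, 230.0, 32.7]
orientation: [0.0, -0.517, 0.856, -0.0]
contact_force: [0.9, -0.1, -0.1]
width: 19.9
finger_force: 44.9
```

```bash
python3 -m handwheel '[[0,0,-0.7,0,0,0],[0,0,-0.7,0,0,0],[0,0,0,0,0,0],[0,0,0,0,0,0]]'
```

```text
clock: 9.88
position: [530.5, 230.0, 32.5]
orientation: [0.0, -0.517, 0.856, -0.0]
contact_force: [-4.7, -0.9, 10.0]
width: 19.5
finger_force: 44.9
```

```bash
python3 -m handwheel '[[0,0,0.7,0,0,0],[0,0,0,0,0,0],[0,0,0,0,0,0],[0,0,0,0,0,0],[0,0,0,0,0,0],[0,0,0,0,0,0],[0,0,0,0,0,0],[0,0,0,0,0,0]]' 0.3 && python3 -m handwheel '[[0,0,5,0,0,0],[0,0,15,0,0,0],[0,0,25,0,0,0],[0,0,30,0,0,0],[0,0,30,0,0,0],[0,0,25,0,0,0],[0,0,10,0,0,0],[0,0,0,0,0,0],[0,0,0,0,0,0]]'
python3 - <<'E'
from plant import arm
from h import *
p,d=arm.capture('scene');cv2.imwrite('pics/s5.png',cv2.resize(p[80:230,220:380],None,fx=4,fy=4)[:,:,::-1])
m=arm.camera_model("wrist");p,d=arm.capture("wrist");X=cloud(d,m)
r=np.hypot(X[...,0]-531,X[...,1]-230)<60
for a,b in((46,60),(22,36)):
    P=X[(d>0)&r&(X[...,2]>a)&(X[...,2]<b)];print(len(P),np.median(P,0),cv2.minAreaRect(P[:,:2].astype(np.float32)))
E
```

```text
clock: 10.55
position: [530.4, 229.8, 31.7]
orientation: [-0.0, -0.517, 0.856, 0.0]
contact_force: [-0.0, -0.3, -0.6]
width: 59.2
finger_force: 0.0
clock: 11.3
position: [530.1, 229.8, 171.4]
orientation: [-0.0, -0.517, 0.856, 0.0]
contact_force: [0.1, 0.1, -0.5]
width: 59.5
finger_force: 0.0
1007 [529.22452175 228.70937568  52.70187122] ((529.6998901367188, 230.38409423828125), (51.2125129699707, 19.64353370666504), 61.723018646240234)
1282 [525.37255912 228.18570705  28.86371389] ((529.2161865234375, 229.30560302734375), (53.78193664550781, 57.09844207763672), 61.62815856933594)
```

View pics/s5.png

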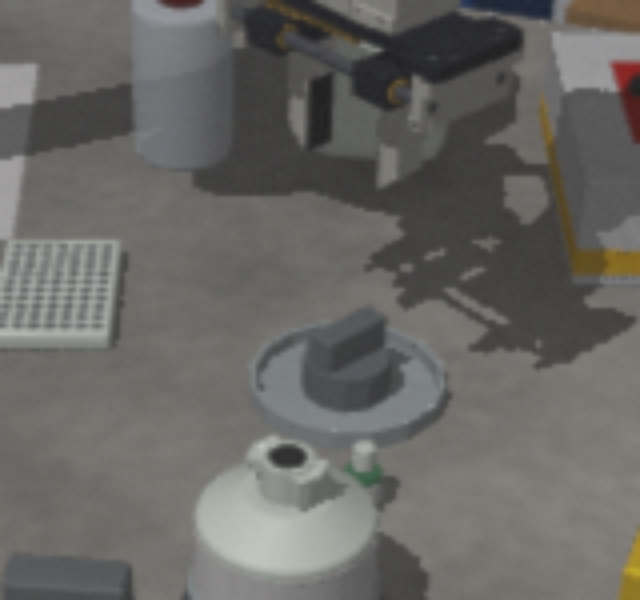

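The cap stands upright in the middle of the dish (347,365), wing top at about 53 mm, and the gripper is well clear. I'll hand in.

```bash
python3 -c "
from plant import arm
print(arm.finish_job())"
```

```text
the job is handed in; nothing more can be done
None
```

The bottle is open: I pushed the cap to the bottom of its spring, turned it about 80° anticlockwise and lifted it off; it now stands wing up, released, within about 3 mm of the dish's centre, and the job was handed in at about 11.4 s (no verdict was returned).

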